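# Plug the test gauge into the bench air coupler

## Task

Get the pressure of the shop's air outlet ready to be read: draw the sleeve of the quick coupler back until it stays caught by itself, then take the dial gauge out of the wooden rack and press its plug gently down into the coupler until the sleeve springs forward and locks it. Let go and leave the gauge standing locked in the coupler, and leave the other two plugs standing in the rack.

Things in the scene. Friction and masses are not known exactly. Their poses are not given: they have to be found in the camera images.
- coupler_mouth (a point): Centre of the open top of the coupler's bore (20 mm diameter), z up out of the bore. Two locking pins stand into the bore 17 mm below the mouth and block it unless the sleeve is back. Deeper lies a spring plunger; its top at rest is 29 to 40 mm below the mouth, different each time and not measured, so it must be felt for. Locked, the gauge's tip lies 31 to 41 mm below the mouth.
- sleeve (a joint): Travel of the sleeve down the tube, m. 0: forward (up), held by a 6 N spring, growing to 12 N at 0.012, where a latch catches it after about 5 N more to push the latch aside; hard stop at 0.015. Caught it rests near 0.012 until the plug's tip presses the plunger 4 to 5 mm (about 14 N); then it springs to 0. The plunger's hard stop is at 5.2 mm: press slowly, stop when the sleeve springs.
- sleeve_grip (a point): Grip point of the sleeve, on its axis, 11 mm below its top edge: a knurled steel ring, 42 mm diameter, 36 mm tall, with a 50 mm flange 4 mm tall at its lower end (flange top 21 mm below this point). Forward, its top edge is 3 mm below the mouth. Grip it from above with the fingers on the coupler's +y and -y sides, clear of the latch housing.
- gauge_grip (a point): Centre of the gauge's dial drum (46 mm diameter, 26 mm tall, white dial facing up), the largest head among the three plugged tools in the rack; grip it here. The gauge weighs 0.1 to 0.25 kg and its z axis points up.
- gauge_tip (a point): Centre of the underside of the gauge's plug, on its axis 75 mm below gauge_grip. From the tip up: nose 18 mm diameter, 1.5 mm chamfer, 0 to 10 mm; neck 11 mm, 10 to 30 mm; guide 18 mm, 30 to 46 mm; flange 28 mm, 46 to 51 mm; drum 62 to 88 mm. In the rack the flange rests on the top and the 46 mm below it stand in the hole.
- nozzle_mid (a point): Middle of the blow nozzle (tapering point, 22 mm diameter body, 115 mm long in all, the lower 46 mm in a hole of the rack), 62 mm above its own tip. A bystander.
- tail_mid (a point): Middle of the hose tail (ribbed brass spigot 17 mm diameter, 80 mm long in all, the lower 46 mm in a hole of the rack), 62 mm above its own tip. A bystander.
- rack: Fixed wooden rack, 70 x 250 x 56 mm, origin at the centre of its underside; three holes 21.5 mm in diameter, 50 mm deep, along its y axis at -80, 0 and +80 mm, which hold the gauge, the nozzle and the tail in any order.
- coupler: Fixed quick coupler, origin under its centre: aluminium block 90 x 90 x 50 mm, upright brass tube (32 mm outside, mouth 120 mm above the bench), steel sleeve round it. Its x axis points to the latch housing, a dark box 22 mm square, 29.5 to 51.5 mm from the axis, top at 86 mm. Pressing the gauge on any part of it with over 25 N does damage.
Things that resemble listed ones, but are neither listed nor needed, are in the scene too. Of the things that look like the coupler, take the one that is farthest from the robot's base at the start.

How it is judged:
By the outcome, as a careful person would: the job done as asked, in the order asked, and still so for the second after the job is handed in, with the robot touching nothing.
It also fails if it takes over 64 s, if anything falls off the work surface, if the arm or the gripper's body presses on something with over 40 N, if the wrist force passes 120 N, or if a joint passes its speed limit or range.

## Robot

A 6-joint arm with a two-finger parallel gripper is mounted at the origin on the work surface. World frame = base frame: x ahead of the robot, y to its left, z up, the work surface at z = 0. Lengths are in m, angles in rad, forces in N, time in s.
With the tool pointing down it reaches from about 0.4 to 0.825 m from the base axis. Payload 7 kg.
Tool frame: the origin (TCP) lies at the very end of the fingers, on their centre line; the grasp point (between the pads) lies hold_point_z behind it (hold_point_z is the distance from the TCP to the grasp point, in m); z points along the fingers, y is the direction in which the jaws open and shut (so a half turn about z gives the same grasp; the last joint's range is limited). The gripper opens to 88 mm and grips with 3 to 60 N. Pads are 19 mm wide; open, the fingers measure 130 mm over their backs; the gripper's body (78 mm by 193 mm) begins 47 mm behind the grasp point.
Start: joints at [1.483, 0.359, 0.012, 0, -1.224, -0.288], TCP at [0.248, 0.628, 0.227] pointing down, gripper open.
Joint ranges: [-3.07, 3.07], [-1.43, 2.12], [-1.02, 1.25], [-3.03, 1.67], [-3.05, -0], [-3.03, 3.03]. Speed limits (rad/s): [2.39, 2.39, 3.01, 3.14, 3.14, 3.14].

## Interface

Orientations are given as a unit quaternion [x, y, z, w].
In Python, from bench import * gives the robot as it stands.
- The arm moves only by the shell command python3 -m jog 'ROWS' [OPENING]. ROWS is JSON, a list of rows, each a list of 6 numbers: the shift along the tool's x, y, z in mm, then the turn, a rotation vector about the tool's x, y, z in rad. A call has exactly 8 rows; each row is the pose to reach, as a shift and turn from the pose commanded when the call began, along the tool's axes at that moment; what a row does not reach only later rows make up. A row lasts 1/12 s, in which the tool goes at most 41.7 mm and 7.16 degrees, less where a joint would pass 70% of its speed; a pose out of reach is approached as far as the arm can. A call with a gripper value outside its range is refused whole. OPENING is the opening, from 0 (shut) to 1 (fully open), set as the call begins (- or left out, the last holds). The fingers move at their own pace and stop on an object; the grip force is fixed at half the most. Time passes only in rows, so rows that repeat a pose let the fingers close, or fill a call up. It gives the time, the measured TCP pose, the force and the opening at its end, in the units of the state.
- read_state(): the state, without advancing time (a new reading comes with each control period).
- camera(name): name is "side" or "top"; returns a dict with "color" (420x560x3 uint8, red, green, blue), "intrinsics" (3x3 intrinsics, pixels), "eye" and "attitude" of the camera in the world. Camera axes: x right, y down, z forward; pixel columns grow to the right and rows downward; lengths in m; the calibration is good to about 2 mm. A picture is of the moment at which its call begins. There is no depth.
- sign_off(): hands the job in, once; it reports no verdict.
The state is a dict: "time": time; "joint_positions": joint angles; "qd": joint speeds; "tau": joint torques, N m; "eef_pos": TCP position; "orientation": TCP orientation; "force": force on the tool from outside, world axes, zero at the start; "wrist_torque": the same for the moment, N m; "grip_width": finger opening in m.
Only numpy, scipy, OpenCV 4.12 (cv2) and the standard library are available. Lean on these libraries where they do the work, as an engineer would, in place of code of your own. Each camera call takes 0.05 s, during which the arm holds its last target. There are 200 camera calls.

## Working session

There is one attempt and no reset: what is moved stays moved. The work goes in short steps, Python scripts to look and compute and a shell command to move; the robot and the scene stay as the last step left them, time stands still between calls to the robot, and variables do not carry over. Pictures are saved under pics/ and viewed, about 8 in all and at most 12, crops included, and the job is handed in when it is done.

```bash
mkdir -p pics; ls
python3 - <<'E'
from bench import *
import cv2
s=read_state(); print({k:(v if not hasattr(v,'round') else v) for k,v in s.items()})
try: print(hold_point_z)
except Exception as e: print(e)
for n in("side","top"):
    c=camera(n); cv2.imwrite(f"pics/{n}0.png",c["color"][:,:,::-1]); print(n,c["intrinsics"],c["eye"],c["attitude"])
E
```

```text
pics
{'time': 0.0, 'joint_positions': array([ 1.48310176e+00,  3.59402362e-01,  1.10642054e-02, -3.36385851e-04,
       -1.22410130e+00, -2.88088490e-01]), 'qd': array([ 0.00084975, -0.0002363 , -0.00116969, -0.00021217,  0.00036133,
        0.00074313]), 'tau': array([ 1.69017716e-03, -5.82713985e+01,  2.93038934e+01,  6.99707463e+00,
        6.87621126e-03, -1.53871306e-04]), 'eef_pos': array([0.24758369, 0.62743234, 0.22561749]), 'orientation': array([ 9.82389211e-01, -1.86844155e-01, -7.51649489e-05,  8.33261326e-04]), 'force': array([ 0.75477584, -0.06134426,  0.58960714]), 'wrist_torque': array([ 0.03476236, -0.01580622,  0.01405263]), 'grip_width': 0.08783188069658311}
0.0188
side [[442.42440688   0.         280.07179225]
 [  0.         442.42440688 208.75553713]
 [  0.           0.           1.        ]] [ 0.06490271 -0.6557143   0.6931679 ] [ 0.87215954 -0.24522055  0.11378606 -0.40774668]
top [[481.35628995   0.         285.27337007]
 [  0.         481.35628995 214.8383002 ]
 [  0.           0.           1.        ]] [ 0.28685268 -0.06861263  1.04318492] [-0.70337762  0.7070585  -0.05306282  0.0501252 ]
```

View pics/side0.png

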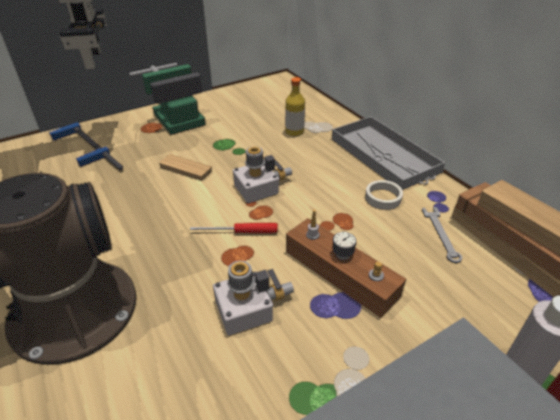

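View pics/top0.png

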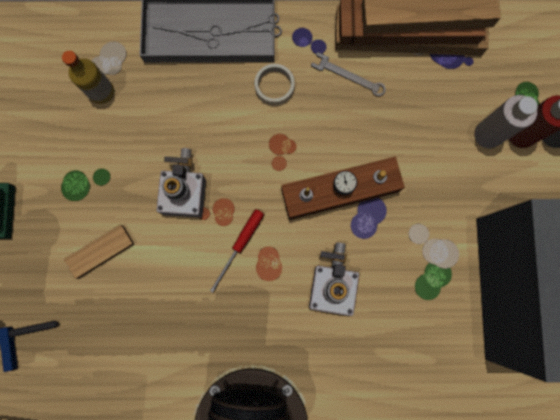

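Side view: far coupler mouth ≈(254,151), gauge dial ≈(344,240). Top view: far coupler mouth ≈(173,186), dial ≈(345,182), rack from (285,200) to (402,175). The far coupler is the left one in the top view. Next I'll take enlarged crops.

```bash
cat > h.py <<'E'
from bench import *
import numpy as np, cv2
from scipy.spatial.transform import Rotation as R
from scipy.optimize import least_squares
CAL={}
def cam(n):
    c=camera(n); return c
def ray(c,uv):
    d=np.linalg.inv(c["intrinsics"])@[*uv,1]; return R.from_quat(c["attitude"]).as_matrix()@d
def onz(c,uv,z):
    d=ray(c,uv); e=np.array(c["eye"]); return e+d*(z-e[2])/d[2]
def proj(c,p):
    q=c["intrinsics"]@(R.from_quat(c["attitude"]).as_matrix().T@(np.array(p)-c["eye"])); return q[:2]/q[2]
def tri(cs,uvs):
    A=np.zeros((3,3));b=np.zeros(3)
    for c,uv in zip(cs,uvs):
        d=ray(c,uv);d/=np.linalg.norm(d);P=np.eye(3)-np.outer(d,d);A+=P;b+=P@c["eye"]
    p=np.linalg.solve(A,b); return p,[(proj(c,p)-uv).round(1) for c,uv in zip(cs,uvs)]
def crop(c,x,y,w,h,f): return cv2.resize(c["color"][y:y+h,x:x+w,::-1],None,fx=f,fy=f,interpolation=cv2.INTER_CUBIC)
E
python3 - <<'E'
from h import *
T=cam("top");S=cam("side")
for n,a,b in(("mouth",(173,186),(254,151)),("dial",(345,182),(344,240))):
    print(n,onz(T,a,.12 if n=="mouth" else .098),onz(S,b,.12 if n=="mouth" else .098),tri([T,S],[a,b]))
a=np.hstack([crop(T,140,140,80,80,5),crop(T,305,145,80,80,5)]);b=np.hstack([crop(S,220,130,80,80,5),crop(S,305,210,80,80,5)])
cv2.imwrite("pics/c1.png",cv2.resize(np.vstack([a,b]),(600,600)))
print(b.shape)
E
```

```text
mouth [0.48069087 0.14623812 0.12      ] [0.47978366 0.14632653 0.12      ] (array([0.48032354, 0.14643876, 0.11983843]), [array([-0.1,  0.2]), array([ 0.2, -0. ])])
dial [ 0.49186999 -0.1930997   0.098     ] [ 0.49092048 -0.19258366  0.098     ] (array([ 0.49137042, -0.19282257,  0.09812205]), [array([-0.1,  0.2]), array([ 0.3, -0.1])])
(400, 800, 3)
```

View pics/c1.png

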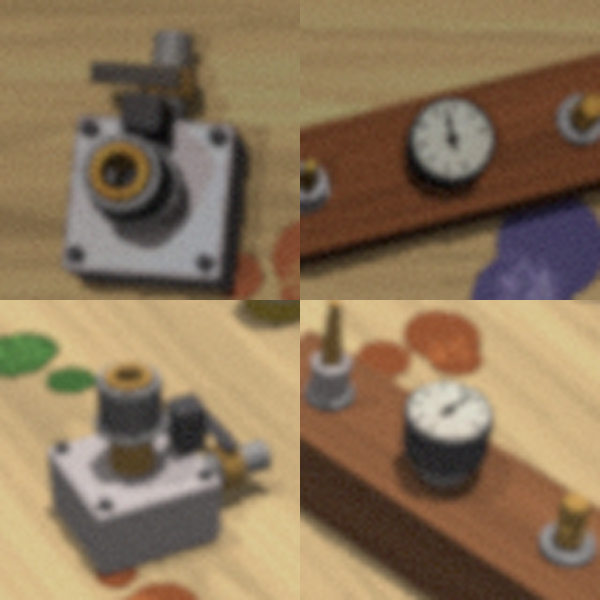

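Crop: in the top view the far mouth is at ≈(172.3,186.4) and the dial centre at (345.5,182.3). In the side view they are at (254.7,150.3) and (344.5,238.8). The latch housing lies above the mouth in the image, i.e. toward +x. Next I'll work out the yaw angles and the first move.

```bash
cat >> h.py <<'E'
def tool():
    s=read_state(); Rm=R.from_quat(s["orientation"]).as_matrix(); return s,Rm
def goto(p,xdir=None):
    "shift (tool axes, mm) to p and turn about tool z to bring the tool's x axis to yaw xdir (mod pi)"
    s,Rm=tool(); d=Rm.T@(np.array(p)-s["eef_pos"])*1000
    yaw=np.arctan2(Rm[1,0],Rm[0,0]); t=0
    tilt=Rm.T@np.cross(Rm[:,2],[0,0,-1])
    if xdir is not None: t=-((xdir-yaw+np.pi/2)%np.pi-np.pi/2)
    print("t",round(s["time"],2),"tcp",s["eef_pos"].round(4),"yaw",round(yaw,4),"shift",d.round(1),"turnz",round(t,4),"tilt fix",tilt.round(4),"q6",s["joint_positions"].round(2),"F",s["force"].round(1),"w",round(s["grip_width"],4))
E
python3 - <<'E'
from h import *
T=cam("top");S=cam("side")
m=tri([T,S],[(172.3,186.4),(254.7,150.3)]);g=tri([T,S],[(345.5,182.3),(344.5,238.8)])
print("mouth",m,"dial",g)
f=lambda x,y:(140+x/3.75,140+y/3.75)
sc=[onz(T,f(*p),.05)[:2] for p in((88,130),(220,137),(205,263),(75,255))]
print(sc,"centre",np.mean(sc,0))
# block x dir: from bottom pair to top pair
a=sc[0]-sc[3];b=sc[1]-sc[2];c=sc[0]-sc[1];d=sc[3]-sc[2]
print([np.linalg.norm(v) for v in(a,b,c,d)],[np.arctan2(v[1],v[0]) for v in(a,b)],[np.arctan2(-v[0],v[1]) for v in(c,d)])
r=onz(T,(285,200),.056)-onz(T,(402,175),.056); print("rack yaw(y axis)",np.arctan2(-r[0],r[1]),np.linalg.norm(r))
# latch housing top
print("latch",onz(T,f(147,113),.086))
yaw=np.mean([np.arctan2(v[1],v[0]) for v in(a,b)]+[np.arctan2(-v[0],v[1]) for v in(c,d)]);print("yaw",yaw)
goto([*m[0][:2],.20],yaw)
E
```

```text
mouth (array([0.48073647, 0.14686938, 0.12115095]), [array([ 0.2, -0.5]), array([-0.5,  0.1])]) dial (array([ 0.49054803, -0.19364498,  0.10219529]), [array([ 0.1, -0.1]), array([-0.1,  0. ])])
[array([0.51986539, 0.18331353]), array([0.51549423, 0.1090311 ]), array([0.44380639, 0.11589065]), array([0.44867004, 0.18831507])] centre [0.48195901 0.14913759]
[np.float64(0.07137081962092409), np.float64(0.07201527553028236), np.float64(0.07441092789611062), np.float64(0.0725875445668269)] [np.float64(-0.07013574908611844), np.float64(-0.0953959664331259)] [np.float64(-0.05877736689461815), np.float64(-0.06705411143352152)]
rack yaw(y axis) 0.20879825549373182 0.25150119975161384
latch [0.52071851 0.14247508 0.086     ]
yaw -0.072840798461846
t 0.3 tcp [0.2477 0.6277 0.2262] yaw -0.3758 shift [393.3 361.8  26.5] turnz -0.303 tilt fix [ 0.0006 -0.0001 -0.    ] q6 [ 1.48  0.36  0.01 -0.   -1.22 -0.29] F [-0.4  0.7  0.5] w 0.0872
```

```bash
python3 -m jog '[[20,18,0,0,0,0],[49,45,0,0,0,0],[79,72,0,0,0,0],[109,100,0,0,0,0],[139,128,0,0,0,0],[169,155,0,0,0,0],[199,183,0,0,0,0],[229,211,0,0,0,0]]' 1
python3 -m jog '[[30,27,0,0,0,-0.03],[60,54,2,0,0,-0.08],[90,81,5,0,0,-0.14],[117,108,8,0,0,-0.2],[138,128,12,0,0,-0.25],[152,141,16,0,0,-0.28],[161,149,20,0,0,-0.303],[164,151,22,0,0,-0.303]]'
python3 - <<'E'
from h import *
T=cam("top");S=cam("side")
goto([.481,.1475,.087],-.073)
print(proj(T,[.481,.1475,.2]),proj(S,[.481,.1475,.12]))
cv2.imwrite("pics/c2.png",np.hstack([crop(T,110,120,130,120,3),crop(S,190,90,130,120,3)]))
E
```

```text
time: 0.97
eef_pos: [0.3837, 0.3457, 0.2268]
orientation: [0.982, -0.187, 0.0, -0.0]
force: [1.8, -0.0, -0.0]
grip_width: 0.0874
time: 1.63
eef_pos: [0.4808, 0.145, 0.2042]
orientation: [0.999, -0.037, -0.0, 0.0]
force: [-0.3, 0.8, 0.4]
grip_width: 0.0879
t 1.73 tcp [0.4805 0.1463 0.2042] yaw -0.075 shift [  0.5  -1.3 117.2] turnz -0.002 tilt fix [0.0004 0.0005 0.    ] q6 [ 0.69  0.09 -0.39 -0.   -1.09  0.81] F [0.2 0.7 0.4] w 0.0878
[162.15229968 176.67816582] [254.20936476 150.63024439]
```

View pics/c2.png

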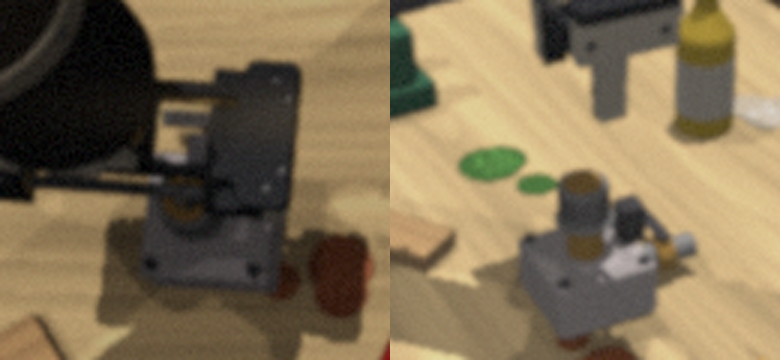

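Side crop: the open gripper hangs straight above the far coupler, the finger tip is visible above it, and the mouth is where it was predicted (254,151). Going down.

```bash
python3 -m jog '[[0,0,10,0,0,0],[0,-0.5,30,0,0,0],[0,-1,52,0,0,0],[0,-1,74,0,0,0],[0,-1,92,0,0,0],[0,-1,106,0,0,0],[0,-1,114,0,0,0],[0,-1,115,0,0,0]]' 1
python3 -m jog '[[0,0,0,0,0,0],[0,0,0,0,0,0],[0,0,0,0,0,0],[0,0,0,0,0,0],[0,0,0,0,0,0],[0,0,0,0,0,0],[0,0,0,0,0,0],[0,0,0,0,0,0]]' 0.2
python3 - <<'E'
from h import *
goto([.481,.1475,.0865],-.073)
S=cam("side");cv2.imwrite("pics/c3.png",crop(S,190,90,130,120,4))
E
```

```text
time: 2.4
eef_pos: [0.4794, 0.148, 0.0878]
orientation: [0.999, -0.036, -0.001, 0.001]
force: [0.2, -0.8, 0.1]
grip_width: 0.0877
time: 3.07
eef_pos: [0.4811, 0.1499, 0.0899]
orientation: [0.999, -0.037, 0.001, -0.002]
force: [-3.4, 7.7, 2.1]
grip_width: 0.0421
t 3.07 tcp [0.4811 0.1499 0.0899] yaw -0.0731 shift [0.1 2.4 3.4] turnz -0.0001 tilt fix [-0.0038 -0.0015 -0.    ] q6 [ 0.69  0.21 -0.54 -0.   -0.81  0.81] F [-3.4  7.7  2.1] w 0.0421
```

View pics/c3.png

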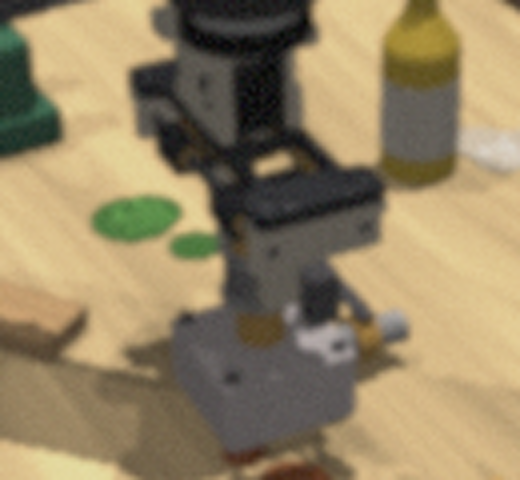

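Crop: the fingers close on the knurled sleeve, clear of the latch housing, and the width of 42.1 mm matches. I'll take out the side load and draw the sleeve down gradually.

```bash
python3 -m jog '[[0,-0.5,0,0,0,0],[0,-1,1,0,0,0],[0,-1.5,2,0,0,0],[0,-1.5,3,0,0,0],[0,-1.5,4,0,0,0],[0,-1.5,5,0,0,0],[0,-1.5,6,0,0,0],[0,-1.5,6,0,0,0]]' 0.2
python3 -m jog '[[0,0,1,0,0,0],[0,0,2,0,0,0],[0,0,3,0,0,0],[0,0,4,0,0,0],[0,0,4.5,0,0,0],[0,0,5,0,0,0],[0,0,5,0,0,0],[0,0,5,0,0,0]]'
```

```text
time: 3.78
eef_pos: [0.481, 0.15, 0.0844]
orientation: [0.999, -0.036, 0.001, -0.0]
force: [-3.9, 3.0, 8.3]
grip_width: 0.0418
time: 4.45
eef_pos: [0.481, 0.15, 0.0795]
orientation: [0.999, -0.036, 0.001, -0.0]
force: [-4.1, 3.1, 9.0]
grip_width: 0.0417
```

```bash
python3 -m jog '[[0,0,0.5,0,0,0],[0,0,1,0,0,0],[0,0,1.5,0,0,0],[0,0,2,0,0,0],[0,0,2.5,0,0,0],[0,0,3,0,0,0],[0,0,3,0,0,0],[0,0,3,0,0,0]]' 0.2
```

```text
time: 5.12
eef_pos: [0.4811, 0.15, 0.0767]
orientation: [0.999, -0.036, 0.001, -0.0]
force: [-5.0, 1.9, 12.4]
grip_width: 0.0418
```

```bash
python3 -m jog '[[0,0,0.3,0,0,0],[0,0,0.6,0,0,0],[0,0,0.9,0,0,0],[0,0,1.2,0,0,0],[0,0,1.5,0,0,0],[0,0,1.5,0,0,0],[0,0,1.5,0,0,0],[0,0,1.5,0,0,0]]' 0.2
```

```text
time: 5.78
eef_pos: [0.4811, 0.15, 0.0753]
orientation: [0.999, -0.036, 0.001, -0.0]
force: [-5.1, 3.0, 13.0]
grip_width: 0.042
```

```bash
python3 -m jog '[[0,0,0.3,0,0,0],[0,0,0.6,0,0,0],[0,0,0.9,0,0,0],[0,0,1.2,0,0,0],[0,0,1.5,0,0,0],[0,0,1.5,0,0,0],[0,0,1.5,0,0,0],[0,0,1.5,0,0,0]]' 0.2
python3 - <<'E'
from h import *
S=cam("side");cv2.imwrite("pics/c4.png",crop(S,200,120,110,80,6))
E
```

```text
time: 6.45
eef_pos: [0.4812, 0.15, 0.0747]
orientation: [0.999, -0.036, 0.001, -0.001]
force: [-9.6, 1.5, 22.1]
grip_width: 0.0416
```

View pics/c4.png

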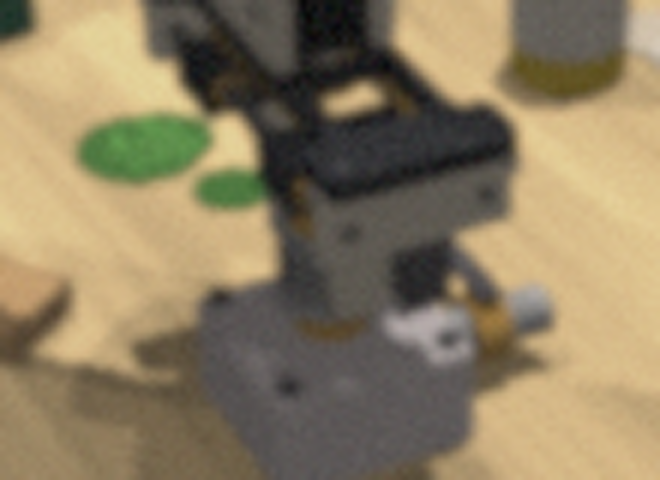

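Crop: the sleeve is down near the block, with little brass visible below it. The force jumped at 15.0 mm of travel, which is the hard stop. I'll ease up to see whether the latch holds it.

```bash
python3 -m jog '[[0,0,-0.5,0,0,0],[0,0,-1,0,0,0],[0,0,-2,0,0,0],[0,0,-3,0,0,0],[0,0,-4,0,0,0],[0,0,-5,0,0,0],[0,0,-5,0,0,0],[0,0,-5,0,0,0]]' 0.2
```

```text
time: 7.17
eef_pos: [0.4811, 0.1499, 0.0781]
orientation: [0.999, -0.036, 0.001, -0.0]
force: [-3.6, 2.8, 6.2]
grip_width: 0.0423
```

```bash
python3 -m jog '[[0,0,-0.3,0,0,0],[0,0,-0.6,0,0,0],[0,0,-0.9,0,0,0],[0,0,-1.2,0,0,0],[0,0,-1.5,0,0,0],[0,0,-1.5,0,0,0],[0,0,-1.5,0,0,0],[0,0,-1.5,0,0,0]]' 0.2
```

```text
time: 7.83
eef_pos: [0.481, 0.1499, 0.0785]
orientation: [0.999, -0.036, 0.0, -0.0]
force: [2.8, 5.6, -6.4]
grip_width: 0.0418
```

The latch holds: pulling up 1.5 mm moved it only 0.4 mm and turned the force to −6.4 N. Release, rise, and head for the gauge.

```bash
python3 -m jog '[[0,0,0.8,0,0,0],[0,0,0.8,0,0,0],[0,0,0.8,0,0,0],[0,0,0.8,0,0,0],[0,0,0.8,0,0,0],[0,0,0.8,0,0,0],[0,0,0.8,0,0,0],[0,0,0.8,0,0,0]]' 1
python3 -m jog '[[0,0,-5,0,0,0],[0,0,-20,0,0,0],[0,0,-40,0,0,0],[0,0,-60,0,0,0],[0,0,-82,0,0,0],[0,0,-104,0,0,0],[0,0,-118,0,0,0],[0,0,-122,0,0,0]]' 1
python3 - <<'E'
from h import *
goto([.4908,-.1934,.20],.2088-np.pi/2)
goto([.4908,-.1934,.20],.2088)
E
```

```text
time: 8.5
eef_pos: [0.4806, 0.1493, 0.0783]
orientation: [0.999, -0.036, 0.0, 0.0]
force: [-0.8, -0.2, -0.4]
grip_width: 0.0861
time: 9.17
eef_pos: [0.4818, 0.15, 0.2034]
orientation: [0.999, -0.036, 0.002, -0.001]
force: [0.7, 0.1, 0.4]
grip_width: 0.0875
t 9.17 tcp [0.4818 0.15   0.2034] yaw -0.0724 shift [ 33.8 341.9   2.6] turnz 1.2896 tilt fix [-0.0027 -0.0038 -0.    ] q6 [ 0.69  0.09 -0.39  0.   -1.08  0.81] F [0.7 0.1 0.4] w 0.0875
t 9.17 tcp [0.4818 0.15   0.2034] yaw -0.0724 shift [ 33.8 341.9   2.6] turnz -0.2812 tilt fix [-0.0027 -0.0038 -0.    ] q6 [ 0.69  0.09 -0.39  0.   -1.08  0.81] F [0.7 0.1 0.4] w 0.0875
```

```bash
python3 -m jog '[[2,20,0,0,0,0.05],[6,60,0,0,0,0.17],[10,100,0,0,0,0.29],[14,140,0,0,0,0.41],[18,180,0,0,0,0.53],[22,220,0,0,0,0.65],[26,260,0,0,0,0.77],[30,296,0,0,0,0.88]]' 1
python3 - <<'E'
from h import *
goto([.4908,-.1934,.20],.2088-np.pi/2)
E
```

```text
time: 9.83
eef_pos: [0.4882, -0.1501, 0.2]
orientation: [0.887, -0.461, -0.0, 0.0]
force: [1.1, 0.3, 0.7]
grip_width: 0.0876
t 9.83 tcp [ 0.4882 -0.1501  0.2   ] yaw -0.959 shift [36.9 22.7 -0. ] turnz 0.403 tilt fix [ 0.0003  0.0003 -0.    ] q6 [ 0.09  0.11 -0.38 -0.   -1.08  0.53] F [1.1 0.3 0.7] w 0.0876
```

```bash
python3 -m jog '[[8,5,0,0,0,0.06],[18,11,0,0,0,0.16],[28,17,0,0,0,0.28],[34,21,0,0,0,0.36],[37,22.7,0,0,0,0.403],[37,22.7,0,0,0,0.403],[37,22.7,2,0,0,0.403],[37,22.7,5,0,0,0.403]]' 1
python3 -m jog '[[0,0,10,0,0,0],[0,0,28,0,0,0],[0,0,48,0,0,0],[0,0,68,0,0,0],[0,0,86,0,0,0],[0,0,100,0,0,0],[0,0,108,0,0,0],[0,0,110,0,0,0]]' 1
python3 - <<'E'
from h import *
for i in range(3):
  goto([.4908,-.1934,.0668],.2088-np.pi/2); S=cam("side")
T=cam("top");cv2.imwrite("pics/c5.png",np.hstack([crop(T,290,130,100,100,4),crop(S,290,180,100,100,4)]))
E
```

```text
time: 10.5
eef_pos: [0.4919, -0.1911, 0.195]
orientation: [0.779, -0.626, -0.0, -0.0]
force: [0.1, 0.3, -0.5]
grip_width: 0.0877
time: 11.17
eef_pos: [0.4908, -0.1909, 0.0833]
orientation: [0.779, -0.627, -0.001, 0.001]
force: [-0.5, 0.5, 0.1]
grip_width: 0.088
t 11.17 tcp [ 0.4908 -0.1909  0.0833] yaw -1.355 shift [ 2.4  0.4 16.5] turnz 0.007 tilt fix [0.0031 0.0009 0.    ] q6 [ 0.    0.26 -0.5  -0.   -0.82  0.21] F [-0.5  0.5  0.1] w 0.088
t 11.22 tcp [ 0.4913 -0.1911  0.084 ] yaw -1.355 shift [ 2.2  0.9 17.2] turnz 0.007 tilt fix [0.0022 0.0005 0.    ] q6 [ 0.    0.26 -0.5  -0.   -0.82  0.21] F [-0.3  0.2 -0.3] w 0.0878
t 11.27 tcp [ 0.4919 -0.1912  0.085 ] yaw -1.3551 shift [ 2.   1.5 18.2] turnz 0.0069 tilt fix [ 0.0008  0.0001 -0.    ] q6 [ 0.    0.26 -0.5   0.   -0.82  0.21] F [ 1.1 -1.2 -0.2] w 0.0874
```

View pics/c5.png

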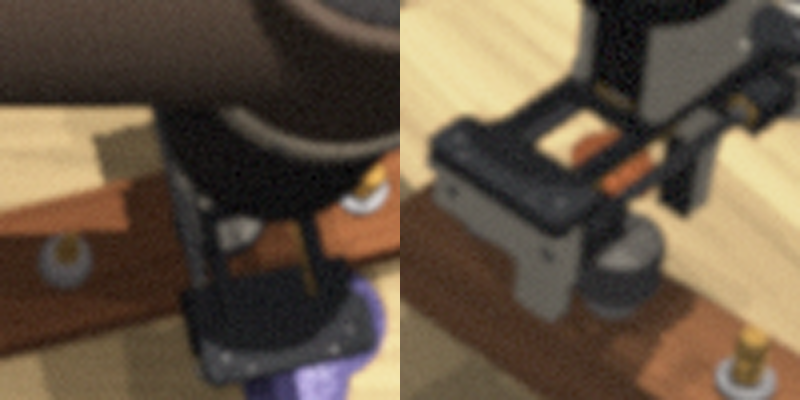

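Picture: one finger is on each side of the drum across the rack, and the neighbouring plugs are clear. I'll finish the descent and grip.

```bash
python3 -m jog '[[1,0.5,4,0,0,0],[2,1,8,0,0,0],[2,1,12,0,0,0],[2,1,16,0,0,0],[2,1,18,0,0,0],[2,1,18,0,0,0],[2,1,18,0,0,0],[2,1,18,0,0,0]]' 1
python3 -m jog '[[0,0,0,0,0,0],[0,0,0,0,0,0],[0,0,0,0,0,0],[0,0,0,0,0,0],[0,0,0,0,0,0],[0,0,0,0,0,0],[0,0,0,0,0,0],[0,0,0,0,0,0]]' 0.2
```

```text
time: 12.03
eef_pos: [0.4915, -0.1935, 0.0673]
orientation: [0.779, -0.627, 0.0, 0.0]
force: [0.6, 0.1, 0.6]
grip_width: 0.0877
time: 12.7
eef_pos: [0.4916, -0.1935, 0.0673]
orientation: [0.779, -0.627, 0.0, -0.0]
force: [0.1, -0.1, 0.2]
grip_width: 0.0457
```

```bash
python3 -m jog '[[0,0,-4,0,0,0],[0,0,-14,0,0,0],[0,0,-30,0,0,0],[0,0,-50,0,0,0],[0,0,-75,0,0,0],[0,0,-105,0,0,0],[0,0,-135,0,0,0],[0,0,-155,0,0,0]]' 0.2
python3 - <<'E'
from h import *
camera("top");camera("top")
goto([.481,.150,.22],-.073)
goto([.481,.150,.22],-.073-np.pi/2)
E
```

```text
time: 13.37
eef_pos: [0.4919, -0.1938, 0.2262]
orientation: [0.779, -0.627, 0.001, -0.001]
force: [0.9, -0.4, -1.6]
grip_width: 0.0454
t 13.47 tcp [ 0.4934 -0.1939  0.2272] yaw -1.3553 shift [-338.6  -61.4    6.7] turnz -1.2823 tilt fix [-0.0071 -0.0027  0.    ] q6 [-0.    0.11 -0.31  0.   -1.14  0.22] F [-0.1 -0.3 -2.1] w 0.0457
t 13.47 tcp [ 0.4934 -0.1939  0.2272] yaw -1.3553 shift [-338.6  -61.4    6.7] turnz 0.2885 tilt fix [-0.0071 -0.0027  0.    ] q6 [-0.    0.11 -0.31  0.   -1.14  0.22] F [-0.1 -0.3 -2.1] w 0.0457
```

```bash
python3 -m jog '[[-20,-4,0,0,0,-0.05],[-60,-11,1,0,0,-0.17],[-100,-18,2,0,0,-0.29],[-140,-25,3,0,0,-0.41],[-180,-33,4,0,0,-0.53],[-220,-40,5,0,0,-0.65],[-260,-47,6,0,0,-0.77],[-292,-53,6,0,0,-0.88]]' 0.2
python3 - <<'E'
from h import *
goto([.481,.150,.22],-.073)
E
```

```text
time: 14.13
eef_pos: [0.4798, 0.1054, 0.2161]
orientation: [0.973, -0.232, -0.0, -0.0]
force: [0.4, -0.1, -1.3]
grip_width: 0.0456
t 14.13 tcp [0.4798 0.1054 0.2161] yaw -0.4691 shift [-19.1 -40.4  -3.9] turnz -0.3961 tilt fix [0.0001 0.0006 0.    ] q6 [ 0.62  0.06 -0.4  -0.   -1.11  0.48] F [ 0.4 -0.1 -1.3] w 0.0456
```

```bash
python3 -m jog '[[-4,-9,0,0,0,-0.06],[-10,-20,0,0,0,-0.17],[-15,-31,2,0,0,-0.28],[-18,-38,6,0,0,-0.36],[-19,-40.5,10,0,0,-0.396],[-19,-40.5,12,0,0,-0.396],[-19,-40.5,13,0,0,-0.396],[-19,-40.5,13,0,0,-0.396]]' 0.2
python3 - <<'E'
from h import *
T=cam("top");camera("top");S=cam("side");S=cam("side")
s=read_state();goto([.481,.150,.20],-.073)
tip=s["eef_pos"]+[0,0,-.0562]
print("pred tip px",proj(S,tip),"mouth px pred",proj(S,[.481,.150,.12]),"sleeve top",proj(S,[.481,.15,.105]), proj(T,tip+[0,0,.1]))
cv2.imwrite("pics/c6.png",np.hstack([crop(S,215,70,80,100,5),crop(T,125,125,80,100,5)]))
E
```

```text
time: 14.8
eef_pos: [0.4822, 0.1473, 0.2029]
orientation: [0.999, -0.041, -0.0, 0.0]
force: [-1.2, -0.1, -1.7]
grip_width: 0.0451
t 15.0 tcp [0.4826 0.1476 0.2035] yaw -0.0807 shift [-1.8 -2.3  3.5] turnz -0.0077 tilt fix [-0.0002 -0.0003 -0.    ] q6 [ 0.69  0.09 -0.39  0.   -1.09  0.8 ] F [-0.3  0.  -0.8] w 0.0454
pred tip px [254.35820842 140.5597698 ] mouth px pred [253.70696187 150.14983693] sleeve top [253.95308784 155.42815319] [155.18190693 169.46770151]
```

View pics/c6.png

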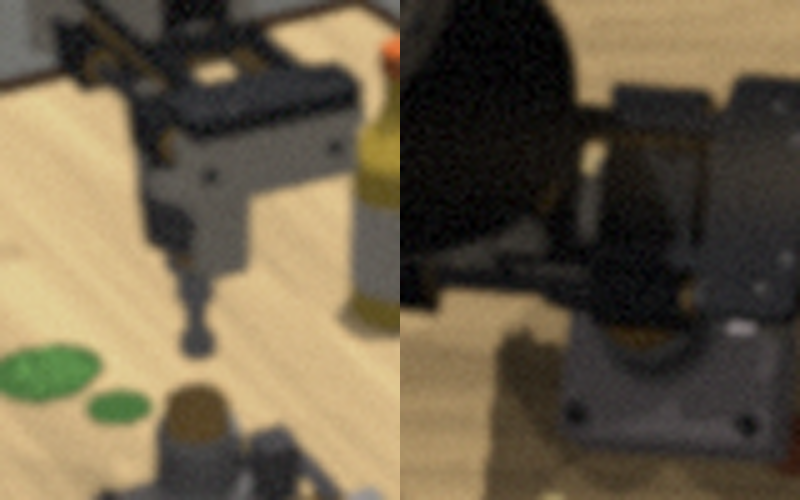

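Picture: the side view shows the gauge's nose at ≈(255.0,140) hanging above the tube, whose centre is ≈(254.5,149). Both are offset by the same ~0.7 px from prediction, so the mouth estimate (.481,.150) is consistent. I'll correct the hand position and refine numerically on averaged frames.

```bash
python3 -m jog '[[-0.5,-0.5,1,0,0,-0.002],[-1,-1,3,0,0,-0.004],[-1.5,-2,6,0,0,-0.008],[-1.5,-2.3,8,0,0,-0.008],[-1.5,-2.3,8,0,0,-0.008],[-1.5,-2.3,8,0,0,-0.008],[-1.5,-2.3,8,0,0,-0.008],[-1.5,-2.3,8,0,0,-0.008]]' 0.2
python3 - <<'E'
from h import *
ims=[];ps=[]
for i in range(8):
    S=cam("side");ims.append(S["color"].astype(float));ps.append(read_state()["eef_pos"])
p=np.mean(ps,0);tip=p+[0,0,-.0562];goto([.481,.15,.2],-.073);print(p,np.ptp(ps,0))
A=np.mean(ims,0); np.save("avg.npy",A)
print("pred nose mid",proj(S,tip+[0,0,.005]),"tube",proj(S,[.481,.15,.112]))
big=cv2.resize(np.clip(A[115:165,225:285,::-1],0,255).astype(np.uint8),None,fx=10,fy=10,interpolation=cv2.INTER_CUBIC)
cv2.imwrite("pics/c7.png",big)
g=A.mean(2)
for r in range(134,160): print(r,g[r,245:266].round().astype(int))
E
```

```text
time: 15.67
eef_pos: [0.4813, 0.1503, 0.1953]
orientation: [0.999, -0.036, 0.0, -0.0]
force: [0.0, -0.4, -1.6]
grip_width: 0.0453
t 16.07 tcp [0.4813 0.1502 0.1953] yaw -0.0718 shift [-0.3  0.2 -4.7] turnz 0.0012 tilt fix [-0.     -0.0001 -0.    ] q6 [ 0.69  0.1  -0.4   0.   -1.07  0.81] F [ 0.4 -0.2 -2. ] w 0.0454
[0.48128732 0.15022985 0.19531943] [5.89006936e-05 6.67954785e-05 8.01431843e-05]
pred nose mid [253.3616261  141.38206659] tube [253.8387817 152.9767907]
134 [182 180 182 182 173 148 110  79  71  92 133 167 180 180 178 176 171 170
 170 171 173]
135 [183 181 181 181 177 157 119  83  72  92 134 168 179 181 179 178 175 172
 171 170 171]
136 [185 183 180 181 177 156 119  85  71  87 126 158 176 181 181 178 177 175
 173 170 170]
137 [186 186 183 181 172 149 112  80  70  80 111 144 167 177 181 180 178 177
 174 171 171]
138 [188 188 186 181 164 132  98  74  68  74  92 125 153 172 178 179 180 178
 177 175 172]
139 [186 188 187 181 158 117  82  71  69  70  79 107 145 167 176 178 179 180
 179 178 174]
140 [184 186 187 181 157 111  79  68  69  68  75 102 141 167 174 176 177 178
 180 
[... 1037 characters left out ...]
4  64  65  65  66  65  64  65  66  73 101 139 166
 178 180 182]
153 [159 151 117  82  63  64  64  66  66  67  66  66  65  65  70  91 126 156
 175 180 181]
154 [164 138  98  69  65  64  65  66  67  66  65  65  66  65  65  83 116 146
 168 179 178]
155 [159 122  84  65  63  63  64  66  66  65  66  67  65  65  68  81 106 131
 155 168 162]
156 [153 111  75  64  62  64  65  64  65  65  65  65  66  65  67  78  93 111
 131 141 131]
157 [149 106  74  66  66  66  66  66  65  67  67  66  65  67  68  73  80  90
 105 108  96]
158 [146 105  74  65  68  68  68  67  68  67  66  68  69  68  68  68  69  76
  88  89  75]
159 [146 105  72  65  68  69  70  69  69  68  68  68  70  68  66  65  63  66
  80  80  68]
```

View pics/c7.png

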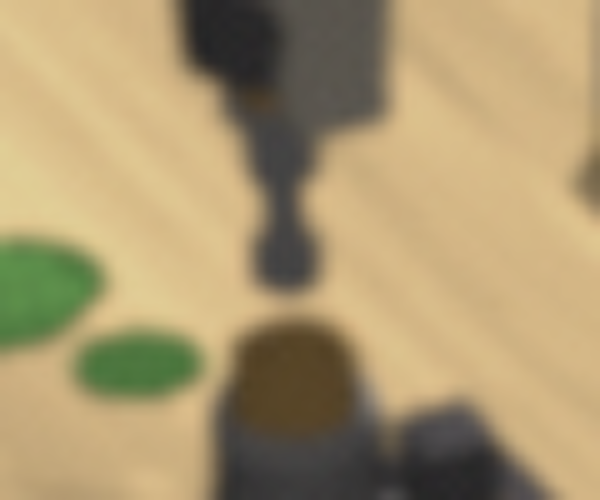

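Averaged edges put the nose at 253.15 px and the tube at 253.9 px, so the nose should move about 1 mm toward +x; the y from the sleeve grip agrees. I'll enter the mouth slowly.

```bash
python3 -m jog '[[0.3,0,3,0,0,0],[0.6,0,7,0,0,0],[0.8,0,11,0,0,0],[0.8,0,15,0,0,0],[0.8,0,18,0,0,0],[0.8,0,20,0,0,0],[0.8,0,22,0,0,0],[0.8,0,23,0,0,0]]' 0.2
python3 -m jog '[[0,0,0.5,0,0,0],[0,0,1,0,0,0],[0,0,1.5,0,0,0],[0,0,2,0,0,0],[0,0,2.5,0,0,0],[0,0,3,0,0,0],[0,0,3.5,0,0,0],[0,0,4,0,0,0]]'
```

```text
time: 16.73
eef_pos: [0.482, 0.1501, 0.1719]
orientation: [0.999, -0.036, -0.0, 0.0]
force: [-0.0, 0.0, -1.0]
grip_width: 0.0456
time: 17.4
eef_pos: [0.4821, 0.1502, 0.1683]
orientation: [0.999, -0.036, 0.0, -0.0]
force: [0.7, -0.6, -1.3]
grip_width: 0.0451
```

The tip is ~8 mm inside with no contact force. Next, past the pins in smaller steps.

```bash
python3 -m jog '[[0,0,1,0,0,0],[0,0,2,0,0,0],[0,0,3,0,0,0],[0,0,4,0,0,0],[0,0,5,0,0,0],[0,0,6,0,0,0],[0,0,7,0,0,0],[0,0,8,0,0,0]]' 0.2
python3 -m jog '[[0,0,0.4,0,0,0],[0,0,0.8,0,0,0],[0,0,1.2,0,0,0],[0,0,1.6,0,0,0],[0,0,2,0,0,0],[0,0,2.4,0,0,0],[0,0,2.4,0,0,0],[0,0,2.4,0,0,0]]'
```

```text
time: 18.07
eef_pos: [0.482, 0.1501, 0.1602]
orientation: [0.999, -0.036, -0.0, 0.0]
force: [0.3, -0.3, -2.1]
grip_width: 0.0455
time: 18.73
eef_pos: [0.482, 0.1502, 0.1578]
orientation: [0.999, -0.036, -0.0, 0.0]
force: [-0.6, -0.0, -1.9]
grip_width: 0.0451
```

```bash
python3 -m jog '[[0,0,1,0,0,0],[0,0,2,0,0,0],[0,0,3,0,0,0],[0,0,4,0,0,0],[0,0,5,0,0,0],[0,0,6,0,0,0],[0,0,7,0,0,0],[0,0,8,0,0,0]]' 0.2
python3 -m jog '[[0,0,0.4,0,0,0],[0,0,0.8,0,0,0],[0,0,1.2,0,0,0],[0,0,1.6,0,0,0],[0,0,2,0,0,0],[0,0,2.4,0,0,0],[0,0,2.4,0,0,0],[0,0,2.4,0,0,0]]'
```

```text
time: 19.4
eef_pos: [0.482, 0.1502, 0.1497]
orientation: [0.999, -0.036, -0.0, 0.0]
force: [-0.3, 0.6, -2.5]
grip_width: 0.0453
time: 20.07
eef_pos: [0.482, 0.1502, 0.1475]
orientation: [0.999, -0.036, -0.0, -0.0]
force: [0.1, -0.3, -1.6]
grip_width: 0.0456
```

```bash
python3 -m jog '[[0,0,0.3,0,0,0],[0,0,0.6,0,0,0],[0,0,0.9,0,0,0],[0,0,1.2,0,0,0],[0,0,1.5,0,0,0],[0,0,1.8,0,0,0],[0,0,2,0,0,0],[0,0,2,0,0,0]]' 0.2
```

```text
time: 20.73
eef_pos: [0.482, 0.1501, 0.1454]
orientation: [0.999, -0.036, -0.0, 0.0]
force: [0.3, -0.2, -1.0]
grip_width: 0.0452
```

```bash
python3 -m jog '[[0,0,0.3,0,0,0],[0,0,0.6,0,0,0],[0,0,0.9,0,0,0],[0,0,1.2,0,0,0],[0,0,1.5,0,0,0],[0,0,1.8,0,0,0],[0,0,2,0,0,0],[0,0,2,0,0,0]]' 0.2
```

```text
time: 21.4
eef_pos: [0.4824, 0.1502, 0.1442]
orientation: [0.999, -0.036, 0.0, -0.0]
force: [-1.7, -1.7, 5.3]
grip_width: 0.0453
```

Contact (net ~7 N) at a tip depth of ≈32 mm. Now in small steps.

```bash
python3 -m jog '[[0,0,0.1,0,0,0],[0,0,0.2,0,0,0],[0,0,0.3,0,0,0],[0,0,0.4,0,0,0],[0,0,0.5,0,0,0],[0,0,0.6,0,0,0],[0,0,0.7,0,0,0],[0,0,0.8,0,0,0]]' 0.2
```

```text
time: 22.07
eef_pos: [0.4825, 0.1502, 0.1436]
orientation: [0.999, -0.036, 0.001, -0.0]
force: [-1.7, -1.5, 6.7]
grip_width: 0.045
```

```bash
python3 -m jog '[[0,0,0.1,0,0,0],[0,0,0.2,0,0,0],[0,0,0.3,0,0,0],[0,0,0.4,0,0,0],[0,0,0.5,0,0,0],[0,0,0.6,0,0,0],[0,0,0.6,0,0,0],[0,0,0.6,0,0,0]]' 0.2
```

```text
time: 22.73
eef_pos: [0.4825, 0.1502, 0.143]
orientation: [0.999, -0.036, 0.001, -0.0]
force: [-1.1, -1.1, 6.5]
grip_width: 0.0454
```

```bash
python3 -m jog '[[0,0,0.1,0,0,0],[0,0,0.2,0,0,0],[0,0,0.3,0,0,0],[0,0,0.4,0,0,0],[0,0,0.5,0,0,0],[0,0,0.6,0,0,0],[0,0,0.7,0,0,0],[0,0,0.8,0,0,0]]' 0.2
```

```text
time: 23.4
eef_pos: [0.4826, 0.1502, 0.1424]
orientation: [0.999, -0.036, 0.001, -0.0]
force: [-1.6, -1.1, 9.6]
grip_width: 0.0455
```

```bash
python3 -m jog '[[0,0,0.1,0,0,0],[0,0,0.2,0,0,0],[0,0,0.3,0,0,0],[0,0,0.4,0,0,0],[0,0,0.5,0,0,0],[0,0,0.6,0,0,0],[0,0,0.6,0,0,0],[0,0,0.6,0,0,0]]' 0.2
```

```text
time: 24.07
eef_pos: [0.4826, 0.1502, 0.1418]
orientation: [0.999, -0.036, 0.001, -0.0]
force: [-1.6, -2.1, 8.4]
grip_width: 0.0453
```

```bash
python3 -m jog '[[0,0,0.1,0,0,0],[0,0,0.2,0,0,0],[0,0,0.3,0,0,0],[0,0,0.4,0,0,0],[0,0,0.5,0,0,0],[0,0,0.6,0,0,0],[0,0,0.7,0,0,0],[0,0,0.7,0,0,0]]' 0.2
```

```text
time: 24.73
eef_pos: [0.4827, 0.1502, 0.1412]
orientation: [0.999, -0.036, 0.001, -0.0]
force: [-2.4, -2.0, 9.2]
grip_width: 0.0456
```

```bash
python3 -m jog '[[0,0,0.1,0,0,0],[0,0,0.2,0,0,0],[0,0,0.3,0,0,0],[0,0,0.4,0,0,0],[0,0,0.5,0,0,0],[0,0,0.5,0,0,0],[0,0,0.5,0,0,0],[0,0,0.5,0,0,0]]' 0.2
python3 - <<'E'
from h import *
A=np.mean([cam("side")["color"].astype(float) for _ in range(2)],0); np.save("b1.npy",A);g=A.mean(2)
for r in range(146,160,2): print(r,g[r,243:268].round().astype(int))
E
```

```text
time: 25.4
eef_pos: [0.4827, 0.1502, 0.1408]
orientation: [0.999, -0.036, 0.001, -0.0]
force: [-2.2, -2.1, 10.3]
grip_width: 0.0455
146 [189 192 190 186 175 142  99  70  65  66  68  72  78  84  89  88  86  87
  87  88  94 117 150 172 181]
148 [155 171 179 168 139 105  80  72  69  68  67  67  74  78  85  83  82  84
  98 126 149 164 175 176 177]
150 [ 94 106 113 104  82  70  64  64  69  68  73  70  71  70  70  69  70  72
  91 125 166 184 187 185 182]
152 [ 93 100  99  84  71  66  64  69  67  71  71  72  66  67  67  67  66  68
  72 102 146 174 184 187 186]
154 [160 162 140  99  72  67  68  68  70  70  69  70  65  70  68  71  67  66
  71  98 143 171 177 176 173]
156 [181 178 150  96  66  64  68  70  69  71  70  68  68  66  67  67  63  63
  62  79 119 140 132 117 106]
158 [175 171 146  97  58  49  56  57  61  61  62  63  62  61  59  59  56  55
  52  64  85  91  75  68  72]
```

```bash
cat > sl.py <<'E'
from h import *
im=np.mean([cam("side")["color"].astype(float) for _ in range(2)],0)
print("t",read_state()["time"],"R-B by row 148..176 at the axis, caught | now")
a=np.load("avg.npy")
f=lambda q:(q[...,0]-q[...,2])[148:177,252:258].mean(1).round().astype(int)
print(f(a));print(f(im))
E
python3 sl.py
python3 -m jog '[[0,0,0.1,0,0,0],[0,0,0.2,0,0,0],[0,0,0.3,0,0,0],[0,0,0.4,0,0,0],[0,0,0.5,0,0,0],[0,0,0.5,0,0,0],[0,0,0.5,0,0,0],[0,0,0.5,0,0,0]]' 0.2
python3 sl.py
```

```text
t 25.6 R-B by row 148..176 at the axis, caught | now
[49 47 47 47 48 48 48 48 47 41 26 10  3  1  1  1  1  1  1  1  2  2  2  7
 21 38 47 44 31]
[ 6  5  7 17 33 38 23  9  3  1  2  1  1  2  0  3  2  1  2  8 20 38 47 48
 48 48 49 45 32]
time: 26.27
eef_pos: [0.4828, 0.1502, 0.1403]
orientation: [0.999, -0.036, 0.001, -0.0]
force: [-3.1, -1.9, 11.6]
grip_width: 0.0457
t 26.3667 R-B by row 148..176 at the axis, caught | now
[49 47 47 47 48 48 48 48 47 41 26 10  3  1  1  1  1  1  1  1  2  2  2  7
 21 38 47 44 31]
[ 7  5  7 17 33 37 24  9  4  2  1  1  1  1  1  2  2  1  2  8 21 38 47 47
 49 49 48 44 32]
```

The sleeve has sprung forward: the brass below it is visible again and only a thin brass rim shows above. Stop pressing and ease up.

```bash
python3 -m jog '[[0,0,-0.2,0,0,0],[0,0,-0.5,0,0,0],[0,0,-0.8,0,0,0],[0,0,-1.2,0,0,0],[0,0,-1.6,0,0,0],[0,0,-2,0,0,0],[0,0,-2,0,0,0],[0,0,-2,0,0,0]]' 0.2
python3 sl.py
```

```text
time: 27.03
eef_pos: [0.4826, 0.1502, 0.1421]
orientation: [0.999, -0.036, 0.001, -0.0]
force: [-2.5, -1.1, 8.9]
grip_width: 0.0457
t 27.1333 R-B by row 148..176 at the axis, caught | now
[49 47 47 47 48 48 48 48 47 41 26 10  3  1  1  1  1  1  1  1  2  2  2  7
 21 38 47 44 31]
[ 4  5  8 17 34 37 24 10  3  2  2  2  2  2  2  2  1  1  2  7 20 37 48 48
 49 48 48 44 32]
```

```bash
python3 -m jog '[[0,0,-0.3,0,0,0],[0,0,-0.6,0,0,0],[0,0,-0.9,0,0,0],[0,0,-1.2,0,0,0],[0,0,-1.5,0,0,0],[0,0,-1.8,0,0,0],[0,0,-2,0,0,0],[0,0,-2,0,0,0]]' 0.2
```

```text
time: 27.8
eef_pos: [0.4825, 0.1502, 0.1438]
orientation: [0.999, -0.036, 0.001, -0.0]
force: [-1.1, -0.3, 5.9]
grip_width: 0.0454
```

```bash
python3 -m jog '[[0,0,-0.3,0,0,0],[0,0,-0.6,0,0,0],[0,0,-0.9,0,0,0],[0,0,-1.2,0,0,0],[0,0,-1.5,0,0,0],[0,0,-1.5,0,0,0],[0,0,-1.5,0,0,0],[0,0,-1.5,0,0,0]]' 0.2
```

```text
time: 28.47
eef_pos: [0.4823, 0.1502, 0.1447]
orientation: [0.999, -0.036, 0.0, -0.0]
force: [-0.1, -0.3, 4.9]
grip_width: 0.0454
```

```bash
python3 -m jog '[[0,0,-0.3,0,0,0],[0,0,-0.6,0,0,0],[0,0,-0.9,0,0,0],[0,0,-1.2,0,0,0],[0,0,-1.2,0,0,0],[0,0,-1.2,0,0,0],[0,0,-1.2,0,0,0],[0,0,-1.2,0,0,0]]' 0.2
```

```text
time: 29.13
eef_pos: [0.4819, 0.1502, 0.1454]
orientation: [0.999, -0.036, -0.0, 0.0]
force: [1.5, 0.4, -2.1]
grip_width: 0.0455
```

```bash
python3 -m jog '[[0,0,-0.3,0,0,0],[0,0,-0.6,0,0,0],[0,0,-0.9,0,0,0],[0,0,-1.2,0,0,0],[0,0,-1.2,0,0,0],[0,0,-1.2,0,0,0],[0,0,-1.2,0,0,0],[0,0,-1.2,0,0,0]]' 0.2
```

```text
time: 29.8
eef_pos: [0.4813, 0.1499, 0.1459]
orientation: [0.999, -0.036, -0.001, 0.0]
force: [2.0, 1.9, -21.3]
grip_width: 0.045
```

Locked: a pull of about 20 N is held. Ease back to no load, let go and withdraw.

```bash
python3 -m jog '[[0,0,0.4,0,0,0],[0,0,0.8,0,0,0],[0,0,1.2,0,0,0],[0,0,1.6,0,0,0],[0,0,1.8,0,0,0],[0,0,1.8,0,0,0],[0,0,1.8,0,0,0],[0,0,1.8,0,0,0]]' 0.2
```

```text
time: 30.47
eef_pos: [0.4822, 0.1501, 0.1455]
orientation: [0.999, -0.036, 0.0, -0.0]
force: [-2.0, -1.0, -8.1]
grip_width: 0.0459
```

```bash
python3 -m jog '[[0,0,0.2,0,0,0],[0,0,0.4,0,0,0],[0,0,0.5,0,0,0],[0,0,0.5,0,0,0],[0,0,0.5,0,0,0],[0,0,0.5,0,0,0],[0,0,0.5,0,0,0],[0,0,0.5,0,0,0]]' 0.2
python3 -m jog '[[0,0,0,0,0,0],[0,0,0,0,0,0],[0,0,0,0,0,0],[0,0,0,0,0,0],[0,0,0,0,0,0],[0,0,0,0,0,0],[0,0,0,0,0,0],[0,0,0,0,0,0]]' 1
python3 -m jog '[[0,0,-2,0,0,0],[0,0,-8,0,0,0],[0,0,-20,0,0,0],[0,0,-38,0,0,0],[0,0,-60,0,0,0],[0,0,-85,0,0,0],[0,0,-105,0,0,0],[0,0,-115,0,0,0]]' 1
python3 -m jog '[[0,-10,0,0,0,0],[0,-35,0,0,0,0],[0,-65,0,0,0,0],[0,-95,0,0,0,0],[0,-125,0,0,0,0],[0,-145,0,0,0,0],[0,-155,0,0,0,0],[0,-160,0,0,0,0]]' 1
python3 - <<'E'
from h import *
T=cam("top");S=cam("side")
cv2.imwrite("pics/c8.png",np.vstack([np.hstack([crop(S,200,100,120,100,3),crop(T,120,130,120,100,3)]),np.hstack([crop(S,280,190,120,100,3),crop(T,280,140,120,100,3)])]))
E
python3 sl.py
```

```text
time: 31.13
eef_pos: [0.4828, 0.1504, 0.1453]
orientation: [0.999, -0.036, 0.001, -0.0]
force: [-0.1, -0.3, 2.3]
grip_width: 0.0454
time: 31.8
eef_pos: [0.482, 0.1501, 0.1445]
orientation: [0.999, -0.036, -0.0, 0.0]
force: [-0.1, -0.2, 0.6]
grip_width: 0.087
time: 32.47
eef_pos: [0.4831, 0.1506, 0.263]
orientation: [0.999, -0.036, 0.002, -0.001]
force: [0.1, 0.6, 0.1]
grip_width: 0.0878
time: 33.13
eef_pos: [0.4931, 0.311, 0.2583]
orientation: [0.999, -0.035, -0.001, 0.001]
force: [0.2, -1.0, -0.5]
grip_width: 0.0876
t 33.3333 R-B by row 148..176 at the axis, caught | now
[49 47 47 47 48 48 48 48 47 41 26 10  3  1  1  1  1  1  1  1  2  2  2  7
 21 38 47 44 31]
[ 5  5  6 17 32 36 22  9  3  2  1  2  2  1  2  1  2  2  3  7 18 34 44 46
 47 47 46 43 29]
```

View pics/c8.png

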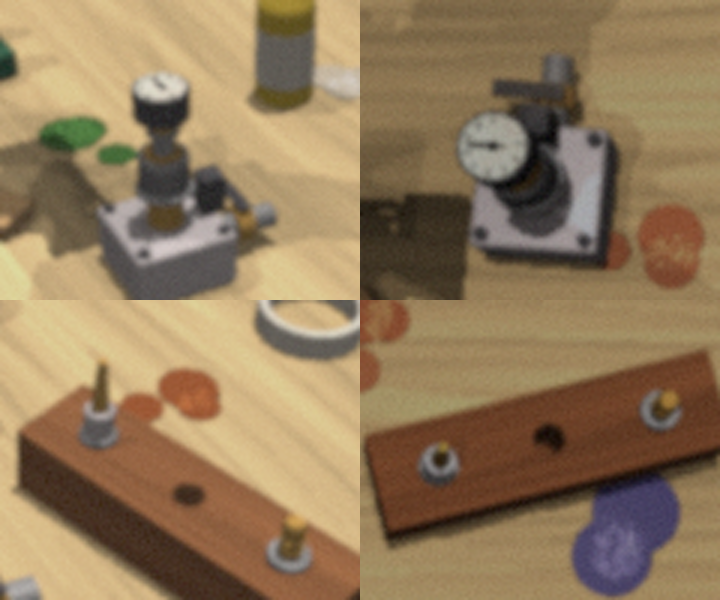

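The gauge stands upright in the far coupler with its dial at side crop (162,88). The sleeve is forward with brass visible below it, the nozzle and tail stand in the rack, and the gauge's hole is empty. Handing in.

```bash
python3 -c "from bench import *; print(sign_off())"
```

```text
the job is handed in; nothing more can be done
None
```

The gauge is standing locked in the far coupler, and I handed the job in at about 33 s of the 64 s allowed.

- **Sleeve:** I drew it back to its hard stop, 15 mm, and it stayed caught. When I pulled it up against the latch it hardly moved, and the force read −6 N.
- **Insertion:** I took the gauge from the rack and lowered it into the bore. It met the plunger about 31 mm below the mouth. The net push stayed near 13 N, well under the 25 N limit.
- **Overshoot:** I only confirmed by camera that the sleeve had sprung after it had already done so. I pressed about 0.5 mm further than needed, without reaching a hard-stop jump in force.
- **Lock:** A test pull of about 20 N was held. I then took the load off, let go and withdrew.
- **Last pictures:** The gauge is upright with the sleeve forward, the other two plugs are still in the rack, and the gripper is well clear.

One reading disagreed slightly. When the lock was pulled, the arm put the tip about 30.5 mm below the mouth, just short of the stated 31 to 41 mm. After release I did not measure it again. That gap is within my position error of about 1 mm, and the pull test showed it locked.

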